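# Find the full tea caddy by its heft

### The arm

A 6-joint arm with a two-finger parallel gripper is mounted at the origin on the work surface. World frame = base frame: x ahead of the robot, y to its left, z up, the work surface at z = 0. Lengths are in m, angles in degrees, forces in N, time in s.
With the tool pointing down it reaches from about 0.35 to 0.875 m from the base axis. Payload 4.2 kg.
Tool frame: the origin (TCP) lies midway between the tips of the shut fingers; the grasp point (between the pads) lies 19 mm behind it; z points along the fingers, y is the line along which they close (so a half turn about z gives the same grasp; the last joint's range is limited). The gripper opens to 87 mm and grips with 3 to 60 N. Pads are 19 mm wide; open, the fingers measure 117 mm over their backs; the gripper's body (75 mm by 190 mm) begins 51 mm behind the grasp point.
Start: joints at [82.426, 22.042, 0.453, 0, -68.411, -14.817], TCP at [0.238, 0.578, 0.223] pointing down, gripper open.
Joint ranges: [-179.83, 179.83], [-69.29, 118.12], [-61.27, 80.66], [-181.25, 117.63], [-171.15, -9.14], [-177.46, 177.46]. Speed limits (degrees/s): [159.86, 159.86, 180, 180, 180, 180].

### API

Orientations are given as [roll, pitch, yaw] about the fixed x, y, z axes, in that order (R = Rz(yaw) Ry(pitch) Rx(roll)).
In Python, from workcell import env gives the robot as it stands. The module is installed in compiled form; this text tells all that it offers. Calls block until the motion is done:
- env.goto(position, orientation): joint-space move of the TCP to a pose.
- env.move_straight(position, rotation=None, rate=0.15, force_limit=None): straight line of the TCP; rotation=None keeps the orientation; rate is the mean speed in m/s. With force_limit (N) it stops when the force on the tool has changed by that much, and returns True; else False.
- env.set_joints(angles): joint-space move.
- env.gripper_to(opening, grasp_force=None): opening from 0.0 (shut) to 1.0 (fully open); grasp_force is the grip in N (None keeps the last); returns when the fingers have stopped.
- env.dwell(seconds).
- env.inverse_kinematics(position, orientation): joint angles nearest the present ones, or None.
- env.read_state(): the state.
- env.grab_frame(name): name is "scene" or "top"; returns a dict with "image" (420x560x3 uint8, blue, green, red), "fx", "fy", "cx", "cy" (pixels), "position" and "orientation" of the camera in the world. Camera axes: x right, y up, looking along -z (the intrinsics and any distortion apply to the point x, -y, -z); pixel columns grow to the right and rows downward; lengths in m; the calibration is good to about 2 mm. A picture is of the moment at which its call begins. There is no depth.
A pose or a line that the arm cannot do raises env.Unreachable and nothing moves.
- env.close_job(): hands the job in; it is judged then, once.
Trained networks look in a picture, given as the dict that the camera call returned (one of the last four; its "shot" number tells which), for a name from the list of things; names that differ only in an ending like _2 or _b are one class to them, and where a whole thing is asked for, a point or a joint stands for the part that bears it (a point fixed in the world has none). Each returns a list of dicts, best first, with "score" (0 to 1); they miss things now and then, are a little off and sometimes report something else, mostly with a low value. They report only what shows in the picture. A call takes as long as a camera call. They do not tell look-alikes from the thing itself.
- env.search_frame(picture, thing): "xyz" ([x, y, z] in m, in world coordinates, good to about 4 mm: the middle of the surface that is visible of it).
- env.trace(picture, thing): "mask" (420x560 bool, what is visible of it).
The state is a dict: "clock": time; "joint_positions": joint angles; "qvel": joint speeds; "joint_torque": joint torques, N m; "position": TCP position; "tool_rot": TCP orientation; "force": force on the tool from outside, world axes, zero at the start; "wrist_torque": the same for the moment, N m; "opening": opening from 0.0 (shut) to 1.0 (fully open); "finger_force": force on a finger pad.
Only numpy, scipy, OpenCV 4.12 (cv2) and the standard library are available. Lean on these libraries where they do the work, as an engineer would, in place of code of your own. Each camera call takes 0.05 s, during which the arm holds its last target. There are 200 camera calls.

### The job

One of the three identical closed tea caddies is full and the other two are nearly empty: find the full one by its weight. Beginning with the caddy next to the scoop stand and going along the row, lift each in turn well clear of the board, feel its weight for a moment, and stand it back upright in its own place without dropping it (the last may stay in the hand if it is the one). Then hold the heaviest caddy upright and still, about 15 cm above the board, and finish while still holding it, with the other two standing in their places and everything else left where it was.

Things in the scene. Friction and masses are not known exactly. Their poses are not given: they have to be found in the camera images.
- tin_a: one of three identical closed caddies: rigid upright cylinder 60 mm in diameter, 85 mm high, gilded sides, black lid (top 25 mm, tight, flush with the sides). Grip across the diameter at any height. Origin: centre of its underside, z up its axis. The nearly empty ones weigh 170 to 280 g, the full one 450 to 530 g; which is full cannot be seen
- tin_b: one of three identical closed caddies: rigid upright cylinder 60 mm in diameter, 85 mm high, gilded sides, black lid (top 25 mm, tight, flush with the sides). Grip across the diameter at any height. Origin: centre of its underside, z up its axis. The nearly empty ones weigh 170 to 280 g, the full one 450 to 530 g; which is full cannot be seen
- tin_c: one of three identical closed caddies: rigid upright cylinder 60 mm in diameter, 85 mm high, gilded sides, black lid (top 25 mm, tight, flush with the sides). Grip across the diameter at any height. Origin: centre of its underside, z up its axis. The nearly empty ones weigh 170 to 280 g, the full one 450 to 530 g; which is full cannot be seen
- board: fixed dark wooden board lying on the granite, 140 mm (its x) by 400 mm (its y) by 12 mm high, on which the caddies stand in a row along its y. Origin: centre of its underside; x across the board, away from the robot, y along the row, z up
- place_left (a point): centre of the caddy place at the +y end of the board, on its top face (12 mm above the granite); marked by a thin flat pale ring 72 mm in diameter. Neighbouring places are 130 mm apart; a caddy starts on each
- place_mid (a point): the same, the middle place
- place_right (a point): the same, the place at the -y end of the board
- stand: bystander that also marks the first caddy: loose slotted walnut stand, 70 by 100 mm, 57 mm high, with three upright bamboo scoops fixed in it that reach 181 mm high; stands on the granite beyond one end of the board, either end. Origin: centre of its underside, z up
- bowl: bystander: loose black Raku bowl, 118 mm in diameter, 78 mm high, on the granite beyond the other end of the board. Origin: centre of its underside, z up
- incense_box: bystander: loose pale blue porcelain incense box, round, 64 mm in diameter, 46 mm high, on the granite behind the board (+x side). Origin: centre of its underside, z up
- trivet: bystander: loose three-legged iron trivet, a ring 104 mm across and 34 mm high, on the granite behind the board (+x side). Origin: centre of its underside, z up
There are look-alikes about, which are no part of the job. What is shaped like the tin_a but red or turquoise is not meant.

How it is judged (in metres and radians):
On the way, in this order (a step that is already met when the one before it is completed fails the run):
1. the caddy next to the scoop stand is held at least 25 mm clear of the board for 0.4 s, the other two standing in their places (((height (world z) of tin_a above 0.037 m and contact force between the fingers and tin_a above 0.5 N) or (height (world z) of tin_b above 0.037 m and contact force between the fingers and tin_b above 0.5 N) or (height (world z) of tin_c above 0.037 m and contact force between the fingers and tin_c above 0.5 N)) and ((y of stand in the frame of board above 0 m and distance between each of tin_a, tin_b, tin_c and place_left above 0.024 m and distance between any of tin_a, tin_b, tin_c and place_mid below 0.024 m and distance between any of tin_a, tin_b, tin_c and place_right below 0.024 m) or (y of stand in the frame of board below 0 m and distance between each of tin_a, tin_b, tin_c and place_right above 0.024 m and distance between any of tin_a, tin_b, tin_c and place_mid below 0.024 m and distance between any of tin_a, tin_b, tin_c and place_left below 0.024 m))), for 0.4 s.
2. the middle caddy is held clear in the same way, the other two standing in their places (((height (world z) of tin_a above 0.037 m and contact force between the fingers and tin_a above 0.5 N) or (height (world z) of tin_b above 0.037 m and contact force between the fingers and tin_b above 0.5 N) or (height (world z) of tin_c above 0.037 m and contact force between the fingers and tin_c above 0.5 N)) and ((y of stand in the frame of board above 0 m and distance between each of tin_a, tin_b, tin_c and place_mid above 0.024 m and distance between any of tin_a, tin_b, tin_c and place_left below 0.024 m and distance between any of tin_a, tin_b, tin_c and place_right below 0.024 m) or (y of stand in the frame of board below 0 m and distance between each of tin_a, tin_b, tin_c and place_mid above 0.024 m and distance between any of tin_a, tin_b, tin_c and place_right below 0.024 m and distance between any of tin_a, tin_b, tin_c and place_left below 0.024 m))), for 0.4 s.
3. the caddy farthest from the scoop stand is held clear in the same way, the other two standing in their places (((height (world z) of tin_a above 0.037 m and contact force between the fingers and tin_a above 0.5 N) or (height (world z) of tin_b above 0.037 m and contact force between the fingers and tin_b above 0.5 N) or (height (world z) of tin_c above 0.037 m and contact force between the fingers and tin_c above 0.5 N)) and ((y of stand in the frame of board above 0 m and distance between each of tin_a, tin_b, tin_c and place_right above 0.024 m and distance between any of tin_a, tin_b, tin_c and place_left below 0.024 m and distance between any of tin_a, tin_b, tin_c and place_mid below 0.024 m) or (y of stand in the frame of board below 0 m and distance between each of tin_a, tin_b, tin_c and place_left above 0.024 m and distance between any of tin_a, tin_b, tin_c and place_right below 0.024 m and distance between any of tin_a, tin_b, tin_c and place_mid below 0.024 m))), for 0.4 s.
At the end, for the whole second after the job is handed in: The heaviest caddy is held in the fingers, underside 100 to 300 mm above the board, upright, still, touching nothing else; the other two stand at rest within 20 mm of where they began, untouched, each pressing on the board with 1 to 3.5 N (so neither is the full one) (((height (world z) of tin_a between 0.112 and 0.312 m and angle between tin_a's own z axis and vertical below 0.3 rad and linear speed of each of tin_a, tin_b, tin_c below 0.03 m/s and contact force between the fingers and tin_a above 1 N and contact force between tin_a and stand below 0.1 N and distance of each of tin_b, tin_c from where it was at the start of the episode below 0.02 m and angle between each of tin_b, tin_c's own z axis and vertical below 0.1 rad and contact force between each of the arm, the fingers, tin_a and tin_b below 0.1 N and contact force between board and tin_b between 1 and 3.5 N and contact force between each of the arm, the fingers, tin_a and tin_c below 0.1 N and contact force between board and tin_c between 1 and 3.5 N) or (height (world z) of tin_b between 0.112 and 0.312 m and angle between tin_b's own z axis and vertical below 0.3 rad and linear speed of each of tin_b, tin_a, tin_c below 0.03 m/s and contact force between the fingers and tin_b above 1 N and contact force between tin_b and stand below 0.1 N and distance of each of tin_a, tin_c from where it was at the start of the episode below 0.02 m and angle between each of tin_a, tin_c's own z axis and vertical below 0.1 rad and contact force between each of the arm, the fingers, tin_b and tin_a below 0.1 N and contact force between board and tin_a between 1 and 3.5 N and contact force between each of the arm, the fingers, tin_b and tin_c below 0.1 N and contact force between board and tin_c between 1 and 3.5 N) or (height (world z) of tin_c between 0.112 and 0.312 m and angle between tin_c's own z axis and vertical below 0.3 rad and linear speed of each of tin_c, tin_a, tin_b below 0.03 m/s and contact force between the fingers and tin_c above 1 N and contact force between tin_c and stand below 0.1 N and distance of each of tin_a, tin_b from where it was at the start of the episode below 0.02 m and angle between each of tin_a, tin_b's own z axis and vertical below 0.1 rad and contact force between each of the arm, the fingers, tin_c and tin_a below 0.1 N and contact force between board and tin_a between 1 and 3.5 N and contact force between each of the arm, the fingers, tin_c and tin_b below 0.1 N and contact force between board and tin_b between 1 and 3.5 N))); the arm keeps its last pose, push and grip.
It fails at once if the scoop stand is moved more than 30 mm or tipped (distance of stand from where it was at the start of the episode above 0.03 m or angle between stand's own z axis and vertical above 0.3 rad).
It fails at once if the black bowl is moved more than 30 mm or tipped (distance of bowl from where it was at the start of the episode above 0.03 m or angle between bowl's own z axis and vertical above 0.3 rad).
It fails at once if the incense box is moved more than 30 mm or tipped (distance of incense_box from where it was at the start of the episode above 0.03 m or angle between incense_box's own z axis and vertical above 0.3 rad).
It fails at once if the iron trivet is moved more than 30 mm or tipped (distance of trivet from where it was at the start of the episode above 0.03 m or angle between trivet's own z axis and vertical above 0.3 rad).
It fails at once if a caddy is tipped over or dropped (falls faster than 0.5 m/s out of the fingers) (angle between any of tin_a, tin_b, tin_c's own z axis and vertical above 0.6 rad or (linear speed of tin_a above 0.5 m/s and contact force between the fingers and tin_a below 0.05 N) or (linear speed of tin_b above 0.5 m/s and contact force between the fingers and tin_b below 0.05 N) or (linear speed of tin_c above 0.5 m/s and contact force between the fingers and tin_c below 0.05 N)).
It also fails if it takes over 72 s, if anything falls off the work surface, if the arm or the gripper's body presses on something with over 40 N, if the wrist force passes 120 N, or if a joint passes its speed limit or range.

## Working session

There is one attempt and no reset: what is moved stays moved. The work goes in short steps, each a Python script; the robot and the scene stay as the last script left them, time stands still between calls to the robot, and variables do not carry over. Pictures are saved under pics/ and viewed, at most 10 in all, crops included, and the job is handed in when it is done.

```bash
mkdir -p pics; python3 - <<'E'
from workcell import env
import cv2,numpy as np
ims=[]
for n in("scene","top"):
    f=env.grab_frame(n); cv2.imwrite(f"pics/{n}0.png",f["image"])
    print(n,f["fx"],f["fy"],f["cx"],f["cy"],f["position"],f["orientation"],f.keys())
    for t in("tin_a","board","stand","bowl","incense_box","trivet"):
        for d in env.search_frame(f,t): print(t,round(d["score"],2),np.round(d["xyz"],3))
s=env.read_state();print(s["clock"],s["tool_rot"],s["position"],s["force"])
E
```

```text
scene 520.6944532671902 520.6944532671902 277.790971791199 212.16564503043023 [0.92227574 0.65051255 1.22709154] [ 30.88143541   0.59666304 147.78125101] dict_keys(['image', 'fx', 'fy', 'cx', 'cy', 'position', 'orientation', 'shot'])
tin_a 0.9 [0.52  0.028 0.094]
tin_a 0.79 [ 0.544 -0.093  0.087]
tin_a 0.65 [0.53  0.057 0.011]
tin_a 0.62 [0.349 0.191 0.081]
tin_a 0.56 [0.502 0.155 0.098]
tin_a 0.56 [0.577 0.329 0.084]
board 0.6 [0.528 0.056 0.013]
stand 0.63 [0.464 0.323 0.049]
stand 0.39 [0.529 0.057 0.009]
bowl 0.7 [ 0.562 -0.327  0.045]
incense_box 0.94 [0.674 0.203 0.034]
trivet 0.71 [ 0.728 -0.016  0.035]
top 454.6212718086987 454.6212718086987 283.418619830296 208.39480896904055 [0.44320782 0.05333006 1.15448566] [  5.27279239  -0.19401102 -88.56085211] dict_keys(['image', 'fx', 'fy', 'cx', 'cy', 'position', 'orientation', 'shot'])
tin_a 0.9 [ 0.532 -0.106  0.096]
tin_a 0.85 [0.568 0.317 0.084]
tin_a 0.79 [0.34  0.176 0.084]
tin_a 0.68 [0.483 0.141 0.092]
board 0.97 [0.507 0.022 0.013]
board 0.2 [0.511 0.021 0.097]
stand 0.76 [0.457 0.314 0.018]
bowl 0.7 [ 0.563 -0.32   0.026]
incense_box 0.76 [0.663 0.192 0.035]
trivet 0.83 [ 0.72  -0.018  0.03 ]
0.7 [-1.79998391e+02  2.01701034e-03 -2.23927929e+01] [0.23804352 0.57786689 0.22256527] [-0.48018029 -0.08368822 -1.17073841]
```

View pics/top0.png

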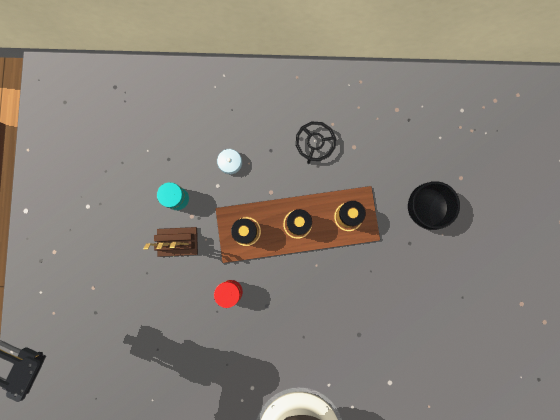

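View pics/scene0.png

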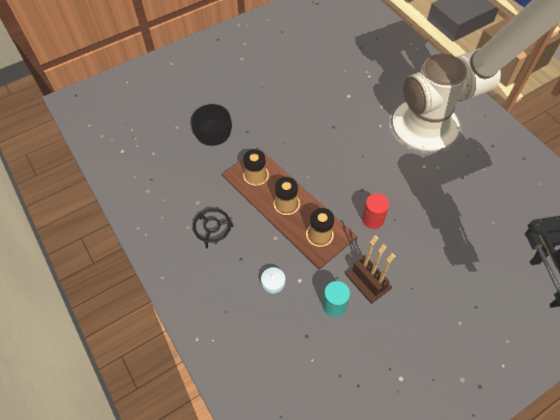

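The top view shows three gilded caddies with black lids on the board at (245,232), (298,223) and (351,214). The red (228,294) and turquoise (170,195) ones are look-alikes off the board. The stand at (177,242) is at the +y end, so the first caddy is the one at (245,232). The scene view agrees: the stand is at (370,278), next to the caddy at (321,228).

```bash
cat > h.py <<'E'
from workcell import env
import cv2,numpy as np
from scipy.spatial.transform import Rotation as R
def ray(f,u,v):
    d=R.from_euler("xyz",f["orientation"],degrees=True).apply([(u-f["cx"])/f["fx"],-(v-f["cy"])/f["fy"],-1])
    return np.array(f["position"]),d
def onplane(f,u,v,z):
    p,d=ray(f,u,v); return p+d*(z-p[2])/d[2]
def dots(f):
    """yellow lid dots and lid centres on z=0.097"""
    im=f["image"]; hsv=cv2.cvtColor(im,cv2.COLOR_BGR2HSV)
    m=cv2.inRange(hsv,(14,120,150),(35,255,255))
    n,l,s,c=cv2.connectedComponentsWithStats(m)
    return [(c[i].round(1),int(s[i,4]),onplane(f,*c[i],0.097).round(4)) for i in range(1,n) if s[i,4]>15]
E
python3 - <<'E'
from h import *
for n in("top","scene"):
    f=env.grab_frame(n); print(n)
    for d in dots(f): print(d)
    if n=="top": cv2.imwrite("pics/crop.png",cv2.resize(f["image"][175:275,140:390],None,fx=3.2,fy=3.2,interpolation=cv2.INTER_CUBIC))
    hsv=cv2.cvtColor(f["image"],cv2.COLOR_BGR2HSV)
    for t in ("tin_a",):
        for d in env.trace(f,t):
            k=(d["mask"]&(hsv[...,2]<60)).astype(np.uint8); 
            c=max(cv2.findContours(k,0,2)[0],key=cv2.contourArea,default=None)
            if c is not None and len(c)>5: e=cv2.fitEllipse(c); print(d["score"],np.round(e[0],1),np.round(e[1],1),onplane(f,*e[0],.097).round(4))
    if n=="top":
        b=env.trace(f,"board")[0]["mask"].astype(np.uint8)
        c=max(cv2.findContours(b,0,2)[0],key=cv2.contourArea)
        P=cv2.boxPoints(cv2.minAreaRect(c)); print([onplane(f,*p,.012)[:2].round(3) for p in P])
E
```

```text
top
(array([  9.1, 106. ]), 672, array([0.7691, 0.7112, 0.097 ]))
(array([337.2, 213.2]), 75, array([ 0.5328, -0.0735,  0.097 ]))
(array([352.5, 212.6]), 84, array([ 0.5351, -0.1094,  0.097 ]))
(array([288.6, 226.8]), 72, array([0.4982, 0.039 , 0.097 ]))
(array([250.8, 219.6]), 37, array([0.5128, 0.1275, 0.097 ]))
(array([299. , 221.4]), 84, array([0.5114, 0.0151, 0.097 ]))
(array([344.6, 228. ]), 31, array([ 0.4987, -0.0914,  0.097 ]))
(array([243.3, 230.5]), 83, array([0.487 , 0.1442, 0.097 ]))
(array([251.4, 240.9]), 36, array([0.4633, 0.1245, 0.097 ]))
(array([159.3, 245.6]), 28, array([0.447 , 0.3375, 0.097 ]))
(array([172.5, 244.4]), 28, array([0.4506, 0.3071, 0.097 ]))
(array([146.5, 246. ]), 22, array([0.4454, 0.367 , 0.097 ]))
0.83 [243.9 230.7] [23.7 24.8] [0.4866 0.1428 0.097 ]
0.77 [299.  221.7] [23.7 24.5] [0.5107 0.0152 0.097 ]
0.7 [351.9 213.1] [24.1 25.6] [ 0.5339 -0.108   0.097 ]
[array([0.547, 0.227]), array([ 0.615, -0.17 ]), array([ 0.475, -0.192]), array([0.408, 0.201])]
scene
(array([253.8, 157.1]), 54, array([ 0.534 , -0.1092,  0.097 ]))
(array([255.8, 177.3]), 257, array([ 0.5637, -0.0495,  0.097 ]))
(array([286. , 185.5]), 60, array([0.5106, 0.0154, 0.097 ]))
(array([287.5, 205.7]), 257, array([0.5408, 0.0694, 0.097 ]))
(array([322.1, 217.1]), 70, array([0.4857, 0.1445, 0.097 ]))
(array([322.3, 237.7]), 230, array([0.5189, 0.1931, 0.097 ]))
0.96 [285.9 188.2] [21.6 22.1] [0.5154 0.0224 0.097 ]
0.76 [253.9 159.8] [20.7 21.5] [ 0.5384 -0.1012  0.097 ]
0.75 [321.6 219.6] [22.3 22.9] [0.4908 0.1498 0.097 ]
```

View pics/crop.png

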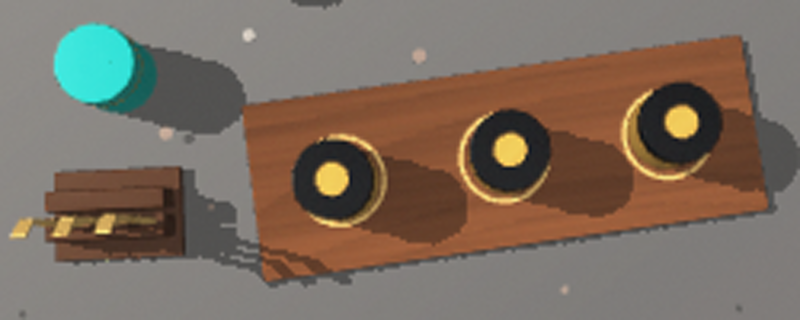

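Both views agree on the lid centres: L (0.486,0.144), M (0.511,0.015), R (0.535,-0.109). The crop confirms black lids with a gilt dot, each on its pale ring. L is next to the stand, so I start there and grip across the board.

```bash
cat >> h.py <<'E'
T=dict(L=(.4864,.1443),M=(.5110,.0153),R=(.5345,-.1093)); O=[180,0,-79.4]; ZG=.052; UP=.15
def pick(n):
    x,y=T[n]
    env.move_straight([x,y,.17],rotation=O,rate=.2) if n!="L" else env.goto([x,y,.22],O)
    s=env.move_straight([x,y,ZG],rate=.12,force_limit=8)
    f0=env.read_state()["force"][2]
    env.gripper_to(0.3,grasp_force=30)
    st=env.read_state(); print(n,"stopped" if s else "ok","open",st["opening"],"ff",st["finger_force"],"z",st["position"])
    if st["opening"]<.5: raise SystemExit("no grip")
    env.move_straight([x,y,ZG+UP],rate=.12); env.dwell(.7)
    fs=[]
    for _ in range(4): fs.append(env.read_state()["force"][2]); env.dwell(.05)
    st=env.read_state(); print("df",np.mean(fs)-f0,f0,fs,"ff",st["finger_force"],"open",st["opening"],"t",st["clock"])
def place(n):
    x,y=T[n]
    env.move_straight([x,y,ZG+.015],rate=.12)
    s=env.move_straight([x,y,ZG+.0005],rate=.03,force_limit=4)
    env.dwell(.2); env.gripper_to(1.0); env.dwell(.2)
    env.move_straight([x,y,.17],rate=.12); st=env.read_state(); print("placed",n,s,st["clock"],st["force"])
E
python3 - <<'E'
from h import *
p=env.read_state()["position"]
env.move_straight([p[0],p[1],.36],rate=.25)
env.goto([*T["L"],.36],O); pick("L")
f=env.grab_frame("scene"); cv2.imwrite("pics/lift.png",f["image"])
E
```

```text
L ok open 0.6795943593265897 ff 29.954713553524925 z [0.486546   0.14439184 0.05213398]
df -1.4533562462492224 0.019466898693888367 [np.float64(-1.4091170928057213), np.float64(-0.9381974126140016), np.float64(-1.2119968979093039), np.float64(-2.176245986892309)] ff 29.96804399721441 open 0.6788809532348203 t 8.5333
```

View pics/lift.png

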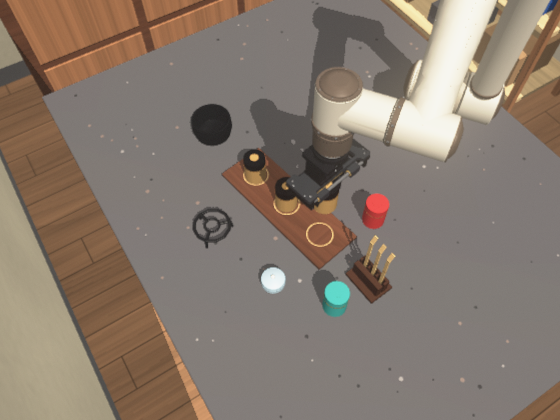

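The caddy is off its ring, which now shows bare at (320,234), and it is upright in the gripper. The force signal is noisy, so I'll average more samples.

```bash
cat >> h.py <<'E'
def weigh():
    a=[]
    for _ in range(25): a.append(env.read_state()["force"][2]); env.dwell(.04)
    print("MEAN Fz",np.mean(a).round(3),"sd",np.std(a).round(3))
E
python3 - <<'E'
from h import *
weigh(); place("L"); weigh()
for d in dots(env.grab_frame("scene")): print(d)
pick("M"); weigh()
E
```

```text
MEAN Fz -1.686 sd 0.484
placed L True 13.7417 [-0.27992387  0.0498983  -0.14502928]
MEAN Fz -0.145 sd 0.629
(array([253.8, 157.1]), 54, array([ 0.534 , -0.1092,  0.097 ]))
(array([254.9, 176.9]), 226, array([ 0.565 , -0.0517,  0.097 ]))
(array([285.5, 185.1]), 30, array([0.5109, 0.0136, 0.097 ]))
(array([284.8, 207.7]), 174, array([0.5497, 0.0709, 0.097 ]))
(array([322.3, 216.7]), 67, array([0.4847, 0.1441, 0.097 ]))
(array([322.7, 237.5]), 220, array([0.5177, 0.1931, 0.097 ]))
(array([183.7, 372.9]), 21, array([0.9551, 0.3029, 0.097 ]))
M ok open 0.6820149681157185 ff 29.95447265653638 z [0.51151929 0.01540568 0.05228964]
df -4.49896672649446 0.21930234525793352 [np.float64(-3.3299894440394215), np.float64(-4.231364617984433), np.float64(-4.561146132660681), np.float64(-4.996157330261573)] ff 29.984748476053937 open 0.6817004292985449 t 19.675
MEAN Fz -4.578 sd 0.524
```

L weighs about 1.6 N and M about 4.6 N. The order still requires lifting R.

```bash
python3 - <<'E'
from h import *
place("M"); pick("R"); weigh(); place("R")
pick("M"); weigh()
f=env.grab_frame("top"); cv2.imwrite("pics/end_top.png",f["image"])
f=env.grab_frame("scene"); cv2.imwrite("pics/end_scene.png",f["image"])
for d in dots(f): print(d)
st=env.read_state();print(st["clock"],st["position"],st["qvel"])
E
```

```text
placed M True 24.8167 [ 0.0453491 -0.250423   0.3983235]
R ok open 0.6810986872420896 ff 29.974853755368258 z [ 0.53489334 -0.10930911  0.05225901]
df -2.5934658597870848 0.015537659502480691 [np.float64(-3.1116181666287437), np.float64(-2.7010275387414633), np.float64(-2.1250239791626315), np.float64(-2.374043116605577)] ff 29.98291980876786 open 0.6788754400810929 t 29.6333
MEAN Fz -2.494 sd 0.486
placed R True 34.7833 [-0.62985383 -0.17672899  0.12034748]
M ok open 0.6808507640055411 ff 29.965612654305005 z [0.51079582 0.01527628 0.05218195]
df -4.790549653875315 0.171622356920697 [np.float64(-4.6103670549291245), np.float64(-4.1344969252376425), np.float64(-4.891317243820954), np.float64(-4.839527963830754)] ff 30.003149386830046 open 0.6863952479202098 t 39.6
MEAN Fz -4.582 sd 0.394
(array([286. , 149.3]), 19, array([ 0.4465, -0.0845,  0.097 ]))
(array([288.2, 172.8]), 240, array([ 0.4839, -0.0157,  0.097 ]))
(array([255.8, 177.6]), 257, array([ 0.5641, -0.0487,  0.097 ]))
(array([284.1, 194.7]), 39, array([0.5302, 0.0368, 0.097 ]))
(array([298.4, 202.9]), 17, array([0.5128, 0.0776, 0.097 ]))
(array([283.7, 210.7]), 43, array([0.5569, 0.0769, 0.097 ]))
(array([322.3, 216.7]), 67, array([0.4847, 0.1441, 0.097 ]))
(array([307.7, 236.5]), 17, array([0.5471, 0.1711, 0.097 ]))
(array([322.6, 237.6]), 218, array([0.5179, 0.1933, 0.097 ]))
40.7417 [0.511007   0.01529457 0.20201362] [ 0.05594293 -0.01040697 -0.03903148  0.01883121 -0.00584512  0.01392527]
```

View pics/end_scene.png

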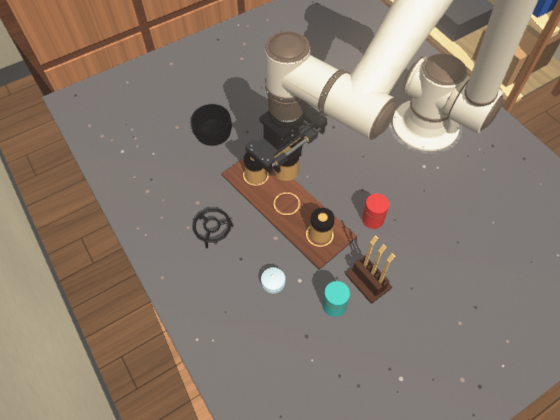

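View pics/end_top.png

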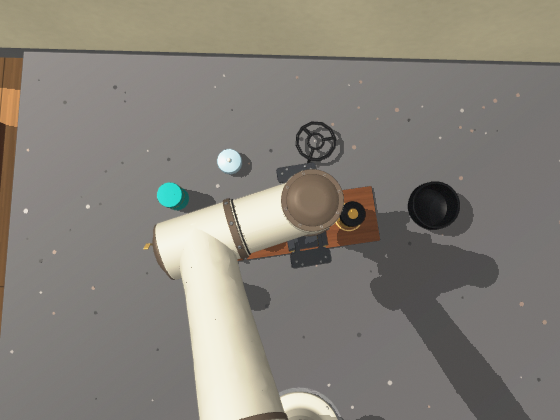

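The weights are L 1.6 N, M 4.6 N and R 2.5 N, so M is the full one. In the scene view M is held above its bare ring at (287,204). L at (321,225) and R at (256,170) stand upright on their rings, and everything else is where it was. M's underside is 0.162 m above the granite, 15 cm above the board.

```bash
python3 -c "
from workcell import env
env.dwell(.5); print(env.close_job())"
```

```text
the job is handed in; nothing more can be done
None
```

The full caddy is the middle one (about 4.6 N, against 1.6 N and 2.5 N); I handed the job in holding it upright about 15 cm above the board, with the other two back on their places, but the hand-in call returned no verdict.

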